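# Tap the cuvette carriage home in the photometer

## Task

The cuvette carriage of the bench photometer has been left standing part-way out of the head. Pick up the white tapping bar and, touching the carriage only with the bar, gently nudge the carriage into the head until it is fully home against the stop hidden inside, without driving the lightly clamped stop out of its setting. Then lay the bar flat on the desk, clear of the photometer, and let go.

Things in the scene. Friction and masses are not known exactly. Their poses are not given: they have to be found in the camera images.
- photometer: Bench photometer, fixed, place and yaw vary. Origin on the desk under the middle of its tunnel mouth; x = the way the carriage slides in (roughly away from the robot), z up. Grey bed 110 mm wide, x -75 to 95 mm, top at z = 12 mm; two guide strips 53 mm apart, tops at z = 22 mm, from x = -72 mm. White head x 0 to 95 mm, 110 mm wide, 108 mm high. The stop's face is inside, at x = 38 to 62 mm, unknown.
- carriage_center (a point): Centre of the cuvette carriage: loose aluminium block, 75 mm long (its x, the sliding way), 50 wide, 40 high, about 0.3 kg, six square pockets in its top. It lies on the bed between the guides, centre 32 mm above the desk, at first 26 to 58 mm short of the stop; under 2 N of friction. Tap its near end face, 37.5 mm from this point; home when its far end face meets the stop.
- bar_center (a point): Centre of the white plastic tapping bar: 175 mm long along its x, 22 mm square, z up, round black rubber tips (18 mm across) on both ends, which are alike; 0.09 kg. It lies loose, flat on the desk to the right of the photometer, centre 11 mm up.
- pin (a joint): Travel (m) of a small sprung seat pin (under 0.6 N) that stands 4 mm proud of the hidden stop's face: 0 = not touched, 0.004 = carriage flat against the stop. Not visible from outside.
- stop (a joint): How far (m) the hidden stop has been driven inward out of its setting: 0 as set. It stands rigid until about 9 N bears on it (the carriage's own friction at the bar comes on top), then slips and stays displaced.
Things that resemble listed ones, but are neither listed nor needed, are in the scene too. There is more than one size of the part that bears carriage_center; the job needs the middle-sized.

How it is judged:
By the outcome, as a careful person would: the job done as asked, in the order asked, and still so for the second after the job is handed in, with the robot touching nothing.
It also fails if it takes over 70 s, if anything falls off the work surface, if the arm or the gripper's body presses on something with over 40 N, if the wrist force passes 120 N, or if a joint passes its speed limit or range.

## Robot

A 6-joint arm with a two-finger parallel gripper is mounted at the origin on a cart in front of the work surface, level with it; the furniture and walls round the work are solid. World frame = base frame: x ahead of the robot, y to its left, z up, the work surface at z = 0. Lengths are in m, angles in rad, forces in N, time in s.
With the tool pointing down it reaches from about 0.325 to 0.85 m from the base axis. Payload 4.4 kg.
Tool frame: the origin (TCP) lies at the very end of the fingers, on their centre line; the grasp point (between the pads) lies 19 mm behind it; y points along the fingers, x is the direction in which the jaws open and shut, and the axes are right-handed (so a half turn about y gives the same grasp; the last joint's range is limited). The gripper opens to 94 mm and grips with 3 to 60 N. Pads are 16 mm wide; open, the fingers measure 119 mm over their backs; the gripper's body (75 mm by 177 mm) begins 78 mm behind the grasp point.
Start: joints at [-1.27, 0.207, 1.542, -0, 1.393, -0.15], TCP at [0.251, -0.518, 0.205] pointing down, gripper open.
Joint ranges: [-2.73, 2.73], [-0.86, 2.22], [0.23, 2.46], [-1.11, 4.25], [0.08, 2.63], [-2.82, 2.82]. Speed limits (rad/s): [2.79, 2.79, 3.14, 3.14, 3.14, 3.14].

## Interface

Orientations are given as a unit quaternion [x, y, z, w].
In Python, from rig import * gives the robot as it stands.
- The arm moves only by the tool arm_command, never from a script. Its argument "increments" is a list of rows, each a list of 3 entries, a list of its own where there are three numbers: the shift along the tool's x, y, z in cm, then the turn about the tool's y in degrees, then the finger opening in cm, from 0 to 9.4. A call has exactly 10 rows; each row is the pose to reach, as a shift and turn from the pose commanded when the call began, along the tool's axes at that moment; what a row does not reach only later rows make up. A row lasts 1/10 s, in which the tool goes at most 50 mm and 8.59 degrees, less where a joint would pass 70% of its speed; a pose out of reach is approached as far as the arm can. A call with a gripper value outside its range is refused whole. The fingers move at their own pace and stop on an object; "squeeze" is the grip in N (left out, the last holds). Time passes only in rows, so rows that repeat a pose let the fingers close, or fill a call up. It gives the time, the measured TCP pose, the force and the opening at its end, in the units of the state.
- read_state(): the state, without advancing time (a new reading comes with each control period).
- camera(name): name is "side" or "top" or "wrist"; returns a dict with "img" (480x640x3 uint8, blue, green, red), "K" (3x3 intrinsics, pixels), "distortion" ([k1, k2, p1, p2, k3] as OpenCV has them; the pictures are not rectified), "rvec" (rotation vector, rad) and "tvec" (3), from world to camera coordinates, as OpenCV has them. Camera axes: x right, y down, z forward; pixel columns grow to the right and rows downward; lengths in m; the calibration is good to about 2 mm. A picture is of the moment at which its call begins. There is no depth.
- sign_off(): hands the job in, once; it reports no verdict.
The state is a dict: "time": time; "qpos": joint angles; "joint_velocities": joint speeds; "joint_torque": joint torques, N m; "ee_pos": TCP position; "orientation": TCP orientation; "force": force on the tool from outside, world axes, zero at the start; "moment": the same for the moment, N m; "opening": finger opening in m.
Only numpy, scipy, OpenCV 4.12 (cv2) and the standard library are available. Lean on these libraries where they do the work, as an engineer would, in place of code of your own. Each camera call takes 0.05 s, during which the arm holds its last target. There are 200 camera calls.

## Working session

There is one attempt and no reset: what is moved stays moved. The work goes in short steps, Python scripts to look and compute and a tool call to move; the robot and the scene stay as the last step left them, time stands still between calls to the robot, and variables do not carry over. Pictures are saved under pics/ and viewed, about 8 in all and at most 12, crops included, and the job is handed in when it is done.

Besides the shell and the picture viewer there is one more tool, called after "Request:" by a JSON object that holds its "method" and its "body". arm_command: Moves the arm, as the interface text tells. Its arguments: {"type":"object","properties":{"increments":{"type":"array"},"squeeze":{"type":"number"}},"required":["increments"]}

```bash
mkdir -p pics; cat > h.py <<'E'
from rig import *
import numpy as np, cv2
from scipy.spatial.transform import Rotation as R
def snap(n,f):
    c=camera(n); cv2.imwrite('pics/%s.png'%f,c['img']); np.savez('pics/%s.npz'%f,K=c['K'],d=np.array(c['distortion']),r=np.array(c['rvec']),t=np.array(c['tvec'])); return c
def px2w(f,uv,z):
    c=np.load('pics/%s.npz'%f); n=cv2.undistortPoints(np.array(uv,float).reshape(-1,1,2),c['K'],c['d']).reshape(-1,2)
    Rm=cv2.Rodrigues(c['r'])[0]; o=-Rm.T@c['t'].ravel()
    d=np.c_[n,np.ones(len(n))]@Rm
    z=np.broadcast_to(z,len(n)); return o+d*((z-o[2])/d[:,2])[:,None]
def w2px(f,P):
    c=np.load('pics/%s.npz'%f); return cv2.projectPoints(np.array(P,float).reshape(-1,1,3),c['r'],c['t'],c['K'],c['d'])[0].reshape(-1,2)
def crop(f,x,y,w,h,s,out):
    im=cv2.imread('pics/%s.png'%f)[y:y+h,x:x+w]; cv2.imwrite('pics/%s.png'%out,cv2.resize(im,None,fx=s,fy=s,interpolation=cv2.INTER_CUBIC))
E
python3 - <<'E'
from h import *
snap('top','top0');snap('side','side0')
s=read_state();print(s)
print(R.from_quat(s['orientation']).as_matrix().round(3))
E
```

```text
{'time': 0.1, 'qpos': array([-1.27051172e+00,  2.07348692e-01,  1.54276518e+00, -1.90148153e-06,
        1.39351417e+00, -1.50511744e-01]), 'joint_velocities': array([ 0.00156346, -0.0007864 , -0.00512209,  0.00015947, -0.00213101,
       -0.00106074]), 'joint_torque': array([ 3.32751679e-04, -3.71861744e+01, -2.82292217e+01,  7.01340870e-02,
        3.11150670e-02, -5.81932591e-05]), 'ee_pos': array([ 0.25028669, -0.51687518,  0.20442081]), 'orientation': array([-0.59863074,  0.37615098, -0.37505914,  0.59956844]), 'force': array([ 0.52994239, -0.23093366, -0.92011124]), 'moment': array([0.02379355, 0.02036635, 0.01997856]), 'opening': 0.09396543723991094}
[[ 0.436 -0.001  0.9  ]
 [-0.9    0.002  0.436]
 [-0.002 -1.     0.   ]]
```

View pics/top0.png

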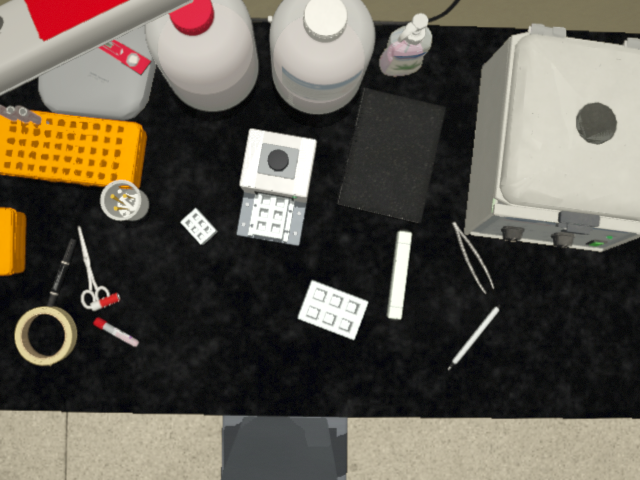

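View pics/side0.png

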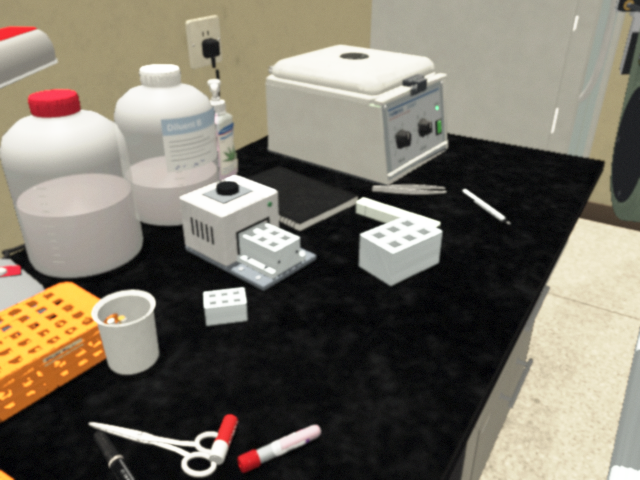

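Top: candidates for the carriage are the small block (198,226), the large one (333,310) and the middle one on the photometer bed (270,215), which I choose. The bar is at (399,275); it could be confused with the white pencil (473,338) or the tweezers (473,257).

```bash
python3 - <<'E'
from h import *
crop('top0',225,120,200,210,4,'a')
im=cv2.imread('pics/a.png');print(im.shape)
cv2.imwrite('pics/a.png',cv2.resize(im[:, :],(571,600)) if 0 else im[0:600])
im=cv2.imread('pics/top0.png')
a=cv2.resize(im[125:255,225:325],None,fx=4,fy=4,interpolation=2);b=cv2.resize(im[220:330,370:425],None,fx=4.727,fy=4.727,interpolation=2)
b=b[:520];cv2.imwrite('pics/a.png',np.hstack([a,b]));print(a.shape,b.shape)
for z in(0,.011,.022): print(px2w('top0',[[404,231],[394,319]],z).round(4))
print(w2px('top0',[[0,0,0],[.25,-.517,.2]]))
E
```

```text
(840, 800, 3)
(520, 400, 3) (520, 260, 3)
[[ 0.6    -0.2171  0.    ]
 [ 0.4454 -0.2016  0.    ]]
[[ 0.5993 -0.2152  0.011 ]
 [ 0.4463 -0.1999  0.011 ]]
[[ 0.5987 -0.2132  0.022 ]
 [ 0.4473 -0.1981  0.022 ]]
[[273.71992874 573.32379481]
 [631.25261212 470.49228727]]
```

View pics/a.png

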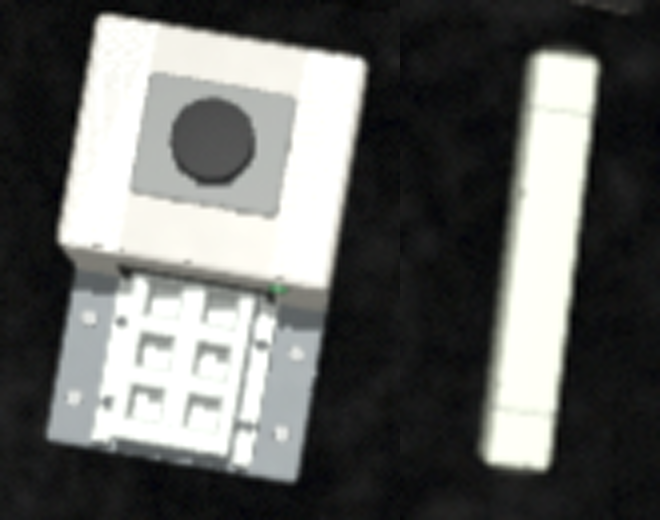

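```bash
python3 - <<'E'
from h import *
A=lambda p:np.array(p)/4+[225,125]
B=lambda p:np.array(p)/4.727+np.array([370-400/4.727,220])
from scipy.optimize import least_squares
pts=A([[48,440],[298,482],[100,15],[366,60],[60,243],[328,290]])
def mod(p):
    L=np.array([[-.075,.055,.012],[-.075,-.055,.012],[.095,.055,.108],[.095,-.055,.108],[0,.055,.108],[0,-.055,.108]])
    return R.from_euler('z',p[2]).apply(L)+[p[0],p[1],0]
f=least_squares(lambda p:(w2px('top0',mod(p))-pts).ravel(),[.65,0,0]);print(f.x,f.fun.round(1))
c=px2w('top0',A([[117,438],[240,458],[135,275],[260,292]]),.052)
loc=R.from_euler('z',-f.x[2]).apply(c-[f.x[0],f.x[1],0]);print('carr',loc.round(4))
b=px2w('top0',B([[530,55],[598,60],[484,465],[550,468]]),.022);print(b.round(4));
f1=b[:2].mean(0);f2=b[2:].mean(0);print('barc',(f1+f2)/2,np.degrees(np.arctan2(*(f1-f2)[[1,0]])),np.linalg.norm(f1-f2))
E
```

```text
[ 0.65085245  0.00922018 -0.15018192] [-0.1  0.9  0.1  1.1 -0.7 -1.6  1.3 -1.  -1.2  0.3  0.7  0.4]
carr [[-0.069   0.0225  0.052 ]
 [-0.0686 -0.0293  0.052 ]
 [-0.0007  0.0269  0.052 ]
 [ 0.0011 -0.0257  0.052 ]]
[[ 0.5973 -0.202   0.022 ]
 [ 0.596  -0.227   0.022 ]
 [ 0.4482 -0.1873  0.022 ]
 [ 0.4475 -0.2114  0.022 ]]
barc [ 0.5222712  -0.20692552  0.022     ] -5.797163715413203 0.1495670071931831
```

Request:
{"method": "arm_command", "body": {"increments": [[[-2,0.5,4.5],8,5],[[-4,1,9],16,5],[[-6,2,13],24,5],[[-8,3,18],31.6,5],[[-10,4,23],31.6,5],[[-12,5,28],31.6,5],[[-14,6,33],31.6,5],[[-16,7,38],31.6,5],[[-16,8,38],31.6,5],[[-16,8,38],31.6,5]], "squeeze": 10}}

```text
time: 1.1
ee_pos: [0.5227, -0.2041, 0.1227]
orientation: [-0.476, 0.525, -0.522, 0.475]
force: [-1.0, 0.7, -1.0]
opening: 0.0502
```

```bash
python3 - <<'E'
from h import *
snap('wrist','w1');s=read_state();print(s['time'],s['ee_pos'],s['force'],s['opening']);print(R.from_quat(s['orientation']).as_matrix().round(3))
print(w2px('w1',[[.5223-.087,-.207+.0088,.022],[.5223+.087,-.207-.0088,.022],[.5223,-.207,.022]]))
E
```

```text
1.15 [ 0.522229   -0.20604145  0.12371689] [-0.65174289 -0.35580625 -0.91785823] 0.050603075857415795
[[-0.097 -0.004  0.995]
 [-0.995  0.002 -0.097]
 [-0.001 -1.    -0.004]]
[[324.77046491 350.78720031]
 [326.6281887  109.43960813]
 [325.63533884 239.65749911]]
```

View pics/w1.png

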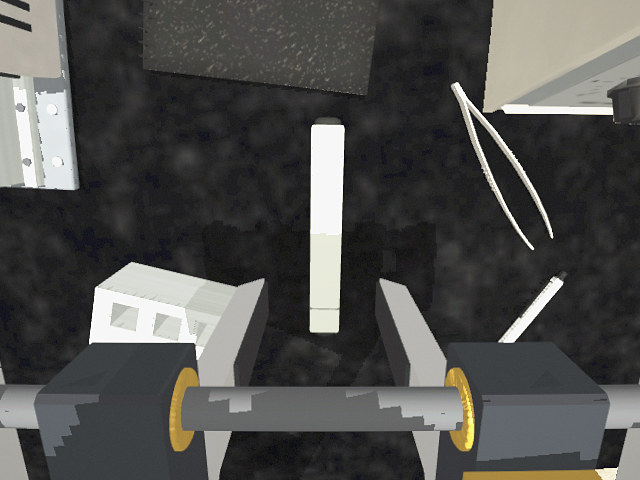

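The wrist view shows the bar centred between the fingers: white ends at (328,124) and (324,332), far tip at row 117.

```bash
python3 - <<'E'
from h import *
p=px2w('w1',[[328,125],[324,309],[324,332]],[.022,.022,.0]);print(p,)
print(px2w('w1',[[311,200],[343,200]],.022), px2w('w1',[[324,332]],.022))
print(px2w('w1',[[264,280],[240,288]],.05),read_state()['force'])
E
```

```text
[[ 0.59950154 -0.21578772  0.022     ]
 [ 0.46973112 -0.20087022  0.022     ]
 [ 0.43954359 -0.19808812  0.        ]]
[[ 0.55125536 -0.19965115  0.022     ]
 [ 0.54916646 -0.22145211  0.022     ]] [[ 0.45107707 -0.199105    0.022     ]]
[[ 0.50663215 -0.16507931  0.05      ]
 [ 0.50258127 -0.14867597  0.05      ]] [-0.65174289 -0.35580625 -0.91785823]
```

Request:
{"method": "arm_command", "body": {"increments": [[[0.1,3,0.2],0,5],[[0.1,6,0.2],0,5],[[0.1,9,0.2],0,5],[[0.1,11,0.2],0,5],[[0.1,11.9,0.2],0,5],[[0.1,11.9,0.2],0,5],[[0.1,11.9,0.2],0,1.5],[[0.1,11.9,0.2],0,1.5],[[0.1,11.9,0.2],0,1.5],[[0.1,11.9,0.2],0,1.5]], "squeeze": 10}}

```text
time: 2.15
ee_pos: [0.5254, -0.2094, 0.0075]
orientation: [0.474, -0.524, 0.525, -0.474]
force: [-0.4, -0.8, 6.9]
opening: 0.0219
```

```bash
python3 - <<'E'
from h import *
s=read_state();print(s)
Rm=R.from_quat(s['orientation']).as_matrix()
o=np.array([.65085,.00922,0]);u=np.array([np.cos(-.15018),np.sin(-.15018),0])
for d in (-.22,-.18): print(o+u*d)
E
```

```text
{'time': 2.15, 'qpos': array([-5.32367574e-01,  4.25225565e-01,  1.71303913e+00,  2.94419958e-04,
        1.00157834e+00,  1.13892863e+00]), 'joint_velocities': array([-3.52652306e-04, -1.29565759e-03, -2.41112681e-03,  4.80218786e-05,
        3.92602019e-03,  5.75199972e-04]), 'joint_torque': array([-4.74282168e-01, -3.96399271e+01, -2.20597458e+01, -4.74281993e-02,
       -9.33777541e-02, -1.97269628e-02]), 'ee_pos': array([ 0.52544659, -0.20939762,  0.00746018]), 'orientation': array([ 0.47394426, -0.52395649,  0.52508479, -0.47448119]), 'force': array([-0.38520689, -0.7805262 ,  6.87529405]), 'moment': array([ 0.01084309, -0.09056446, -0.06965042]), 'opening': 0.02185177210745304}
[0.43332628 0.04213554 0.        ]
[0.47287605 0.0361509  0.        ]
```

Request:
{"method": "arm_command", "body": {"increments": [[[0,-1,0],0,1.5],[[0,-3,0],0,1.5],[[0,-5,0],0,1.5],[[0,-7,0],0,1.5],[[0,-9,0],0,1.5],[[0,-10,0],0,1.5],[[0,-10,0],0,1.5],[[0,-10,0],0,1.5],[[0,-10,0],0,1.5],[[0,-10,0],0,1.5]]}}

```text
time: 3.15
ee_pos: [0.5238, -0.2087, 0.1051]
orientation: [-0.474, 0.525, -0.524, 0.474]
force: [0.7, -0.5, -1.4]
opening: 0.0217
```

```bash
python3 - <<'E'
from h import *
snap('side','s2')
snap('wrist','w2')
a=cv2.imread('pics/w2.png');b=cv2.imread('pics/s2.png')
cv2.imwrite('pics/c2.png',np.hstack([cv2.resize(a[80:440,160:480],None,fx=1.2,fy=1.2),cv2.resize(b[80:440,180:500],None,fx=1.2,fy=1.2)]))
s=read_state();print(s['ee_pos'],s['force'],s['opening']);print(R.from_quat(s['orientation']).as_matrix().round(3))
E
```

```text
[ 0.52413278 -0.20886022  0.10546688] [-0.37589009  0.21265719 -1.96290648] 0.021838379219493234
[[-0.101 -0.002  0.995]
 [-0.995  0.001 -0.101]
 [-0.001 -1.    -0.002]]
```

View pics/c2.png

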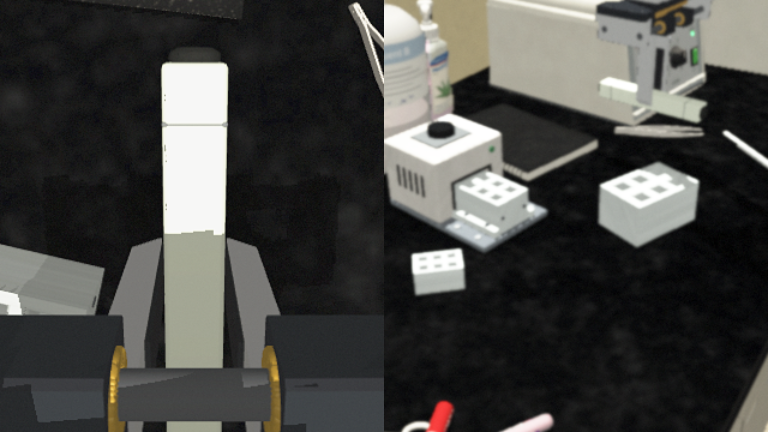

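Request:
{"method": "arm_command", "body": {"increments": [[[-1,-2,-1],2.8,1.5],[[-4,-3,-2],2.8,1.5],[[-8,-3,-4],2.8,1.5],[[-12,-3,-6],2.8,1.5],[[-16,-3,-8],2.8,1.5],[[-20,-3,-9],2.8,1.5],[[-23,-2,-9],2.8,1.5],[[-23.9,0,-9],2.8,1.5],[[-23.9,1,-9],2.8,1.5],[[-23.9,1,-9],2.8,1.5]]}}

```text
time: 4.25
ee_pos: [0.4573, 0.0377, 0.0946]
orientation: [-0.463, 0.537, -0.535, 0.46]
force: [-0.2, -0.1, -0.8]
opening: 0.022
```

```bash
cat >> h.py <<'E'
O=np.array([.65085,.00922,0]);YAW=-.15018
def loc(P): return R.from_euler('z',-YAW).apply(np.array(P)-O)
def st():
    s=read_state();m=R.from_quat(s['orientation']).as_matrix()
    print(round(s['time'],2),'loc',loc(s['ee_pos']).round(4),'F',R.from_euler('z',-YAW).apply(s['force']).round(2),'yawerr',np.degrees(np.arctan2(m[1,2],m[0,2])-YAW).round(2),round(s['opening'],4))
E
python3 - <<'E'
from h import *
st();snap('wrist','w3')
E
```

```text
4.25 loc [-0.1956 -0.0008  0.0946] F [-0.22 -0.11 -0.77] yawerr 0.07 0.022
```

View pics/w3.png

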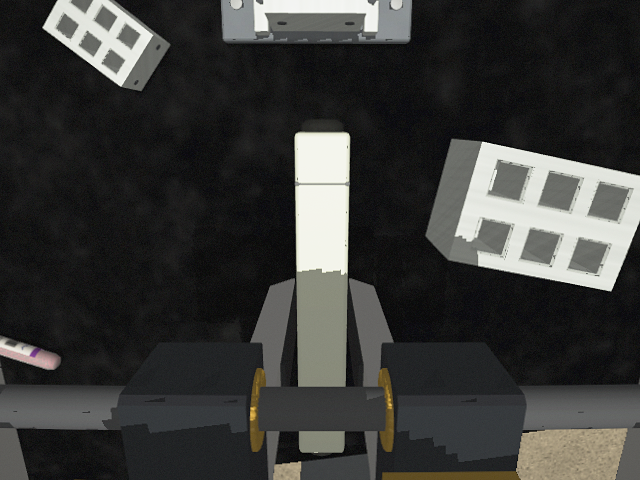

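The bar points straight at the carriage. Bed near corners are at (222,42) and (411,42); the bar's white far end is at (296..350,133) and its tip at row 120.

```bash
python3 - <<'E'
from h import *
print(loc(px2w('w3',[[222,42],[411,42]],.012)).round(4))
print(loc(px2w('w3',[[266,32],[368,32],[266,14],[368,14]],[.012,.012,.052,.052])).round(4))
for z in (.098,.1,.11,.115): print(z,loc(px2w('w3',[[296,133],[350,133],[297,440],[345,440]],z)).round(4))
E
```

```text
[[-0.0711  0.0571  0.012 ]
 [-0.071  -0.0534  0.012 ]]
[[-0.0658  0.0312  0.012 ]
 [-0.0657 -0.0281  0.012 ]
 [-0.0658  0.0261  0.052 ]
 [-0.0658 -0.0237  0.052 ]]
0.098 [[-0.1218  0.0095  0.098 ]
 [-0.1218 -0.0128  0.098 ]
 [-0.274   0.0114  0.098 ]
 [-0.274  -0.0132  0.098 ]]
0.1 [[-0.1218  0.0094  0.1   ]
 [-0.1217 -0.0127  0.1   ]
 [-0.2722  0.0113  0.1   ]
 [-0.2722 -0.0131  0.1   ]]
0.11 [[-0.1216  0.0088  0.11  ]
 [-0.1216 -0.012   0.11  ]
 [-0.2635  0.0106  0.11  ]
 [-0.2635 -0.0124  0.11  ]]
0.115 [[-0.1216  0.0085  0.115 ]
 [-0.1216 -0.0117  0.115 ]
 [-0.2591  0.0102  0.115 ]
 [-0.2591 -0.0121  0.115 ]]
```

Request:
{"method": "arm_command", "body": {"increments": [[[-0.3,2,0],0,1.5],[[-0.3,4,0],0,1.5],[[-0.3,5.5,0],0,1.5],[[-0.3,6.3,0],0,1.5],[[-0.3,6.3,0.5],0,1.5],[[-0.3,6.3,1],0,1.5],[[-0.3,6.3,2],0,1.5],[[-0.3,6.3,2.5],0,1.5],[[-0.3,6.3,2.8],0,1.5],[[-0.3,6.3,2.8],0,1.5]], "squeeze": 7}}

```text
time: 5.3
ee_pos: [0.4882, 0.0363, 0.0338]
orientation: [0.461, -0.536, 0.536, -0.461]
force: [-0.3, 0.7, -1.0]
opening: 0.0221
```

```bash
python3 - <<'E'
from h import *
st();snap('side','s3');snap('wrist','w4')
a=cv2.imread('pics/w4.png');b=cv2.imread('pics/s3.png')
cv2.imwrite('pics/c3.png',np.hstack([cv2.resize(a[0:240,200:440],None,fx=1.6,fy=1.6),cv2.resize(b[160:310,180:330],(384,384),interpolation=2)]));st()
E
```

```text
5.3 loc [-0.1648  0.0025  0.0338] F [-0.36  0.64 -0.97] yawerr 0.03 0.0221
5.4 loc [-0.1659  0.0025  0.0334] F [-0.4  -0.23 -0.75] yawerr 0.04 0.0218
```

View pics/c3.png

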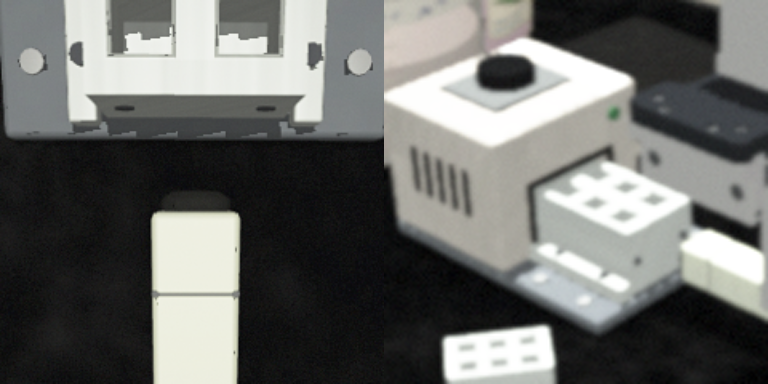

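The tip stands just short of the face, centred and about mid-height. I'll start the gentle push.

Request:
{"method": "arm_command", "body": {"increments": [[[0,0,0.3],0,1.5],[[0,0,0.6],0,1.5],[[0,0,0.8],0,1.5],[[0,0,1.0],0,1.5],[[0,0,1.2],0,1.5],[[0,0,1.4],0,1.5],[[0,0,1.6],0,1.5],[[0,0,1.8],0,1.5],[[0,0,2.0],0,1.5],[[0,0,2.2],0,1.5]]}}

```text
time: 6.4
ee_pos: [0.5086, 0.0333, 0.0333]
orientation: [-0.462, 0.536, -0.536, 0.461]
force: [-1.7, 0.0, -0.7]
opening: 0.0221
```

```bash
python3 - <<'E'
from h import *
st()
E
```

```text
6.4 loc [-0.1443  0.0025  0.0333] F [-1.73 -0.24 -0.75] yawerr 0.04 0.0221
```

Request:
{"method": "arm_command", "body": {"increments": [[[0,0,0.1],0,1.5],[[0,0,0.2],0,1.5],[[0,0,0.3],0,1.5],[[0,0,0.4],0,1.5],[[0,0,0.5],0,1.5],[[0,0,0.6],0,1.5],[[0,0,0.7],0,1.5],[[0,0,0.8],0,1.5],[[0,0,0.9],0,1.5],[[0,0,1.0],0,1.5]]}}

```text
time: 7.4
ee_pos: [0.5191, 0.0317, 0.0334]
orientation: [-0.461, 0.536, -0.536, 0.461]
force: [-0.7, 1.5, -0.8]
opening: 0.0221
```

Request:
{"method": "arm_command", "body": {"increments": [[[0,0,0.05],0,1.5],[[0,0,0.1],0,1.5],[[0,0,0.15],0,1.5],[[0,0,0.2],0,1.5],[[0,0,0.25],0,1.5],[[0,0,0.3],0,1.5],[[0,0,0.35],0,1.5],[[0,0,0.4],0,1.5],[[0,0,0.4],0,1.5],[[0,0,0.4],0,1.5]]}}

```text
time: 8.4
ee_pos: [0.5231, 0.0311, 0.0335]
orientation: [0.461, -0.536, 0.536, -0.461]
force: [-0.9, 0.0, -1.5]
opening: 0.022
```

```bash
python3 - <<'E'
from h import *
st();snap('wrist','w5')
a=cv2.imread('pics/w5.png');cv2.imwrite('pics/c5.png',cv2.resize(a[0:300,170:470],None,fx=2,fy=2));st()
E
```

```text
8.4 loc [-0.1296  0.0025  0.0335] F [-0.88 -0.09 -1.47] yawerr 0.03 0.022
8.45 loc [-0.1296  0.0025  0.0335] F [-1.81  0.8  -1.27] yawerr 0.04 0.022
```

View pics/c5.png

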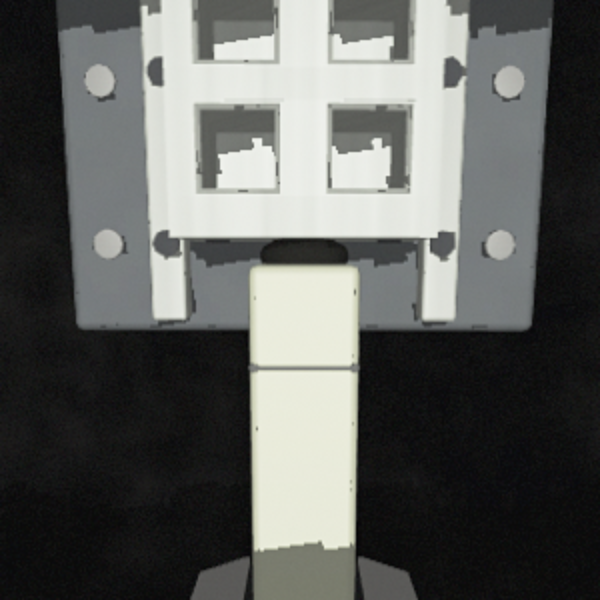

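The tip is against the near face, carriage edge at crop row 237, bed near edge at crop row 328. I'll continue slowly and compute the travel.

```bash
python3 - <<'E'
from h import *
A=lambda p:np.array(p)/2+[170,0]
b=loc(px2w('w5',A([[80,328],[530,328]]),.012));c=loc(px2w('w5',A([[170,238],[435,238]]),.052));print(b,c,c[:,0]-b[:,0]-.075)
E
```

```text
[[-0.0704298   0.0559493   0.012     ]
 [-0.07039416 -0.05251363  0.012     ]] [[-0.05055664  0.0272377   0.052     ]
 [-0.05054042 -0.02259714  0.052     ]] [-0.05512685 -0.05514626]
```

Request:
{"method": "arm_command", "body": {"increments": [[[0,0,0.05],0,1.5],[[0,0,0.1],0,1.5],[[0,0,0.15],0,1.5],[[0,0,0.2],0,1.5],[[0,0,0.25],0,1.5],[[0,0,0.3],0,1.5],[[0,0,0.3],0,1.5],[[0,0,0.3],0,1.5],[[0,0,0.3],0,1.5],[[0,0,0.3],0,1.5]]}}

```text
time: 9.45
ee_pos: [0.5261, 0.0306, 0.0335]
orientation: [0.461, -0.536, 0.536, -0.461]
force: [-0.3, -0.1, -2.6]
opening: 0.0221
```

```bash
python3 - <<'E'
from h import *
st()
E
```

```text
9.45 loc [-0.1266  0.0025  0.0335] F [-0.24 -0.15 -2.65] yawerr 0.03 0.0221
```

Request:
{"method": "arm_command", "body": {"increments": [[[0,0,0.1],0,1.5],[[0,0,0.2],0,1.5],[[0,0,0.3],0,1.5],[[0,0,0.4],0,1.5],[[0,0,0.5],0,1.5],[[0,0,0.6],0,1.5],[[0,0,0.7],0,1.5],[[0,0,0.8],0,1.5],[[0,0,0.9],0,1.5],[[0,0,1.0],0,1.5]]}}

```text
time: 10.45
ee_pos: [0.5359, 0.0291, 0.0334]
orientation: [-0.461, 0.536, -0.536, 0.461]
force: [-2.4, -0.2, -1.0]
opening: 0.0223
```

Request:
{"method": "arm_command", "body": {"increments": [[[0,0,0.04],0,1.5],[[0,0,0.08],0,1.5],[[0,0,0.12],0,1.5],[[0,0,0.16],0,1.5],[[0,0,0.2],0,1.5],[[0,0,0.24],0,1.5],[[0,0,0.28],0,1.5],[[0,0,0.3],0,1.5],[[0,0,0.3],0,1.5],[[0,0,0.3],0,1.5]]}}

```text
time: 11.45
ee_pos: [0.5388, 0.0287, 0.0335]
orientation: [0.461, -0.536, 0.536, -0.461]
force: [-1.7, -0.1, -0.6]
opening: 0.0217
```

```bash
python3 - <<'E'
from h import *
st()
E
```

```text
11.45 loc [-0.1137  0.0025  0.0335] F [-1.63 -0.34 -0.64] yawerr 0.03 0.0217
```

Request:
{"method": "arm_command", "body": {"increments": [[[0,0,0.03],0,1.5],[[0,0,0.06],0,1.5],[[0,0,0.09],0,1.5],[[0,0,0.12],0,1.5],[[0,0,0.14],0,1.5],[[0,0,0.16],0,1.5],[[0,0,0.18],0,1.5],[[0,0,0.2],0,1.5],[[0,0,0.2],0,1.5],[[0,0,0.2],0,1.5]]}}

```text
time: 12.45
ee_pos: [0.5408, 0.0284, 0.0335]
orientation: [0.461, -0.536, 0.536, -0.461]
force: [-1.8, 0.6, -1.5]
opening: 0.0222
```

Request:
{"method": "arm_command", "body": {"increments": [[[0,0,0.03],0,1.5],[[0,0,0.06],0,1.5],[[0,0,0.09],0,1.5],[[0,0,0.12],0,1.5],[[0,0,0.14],0,1.5],[[0,0,0.16],0,1.5],[[0,0,0.18],0,1.5],[[0,0,0.2],0,1.5],[[0,0,0.2],0,1.5],[[0,0,0.2],0,1.5]]}}

```text
time: 13.45
ee_pos: [0.5428, 0.0281, 0.0335]
orientation: [0.461, -0.536, 0.536, -0.461]
force: [-1.7, 0.3, -1.4]
opening: 0.0219
```

Request:
{"method": "arm_command", "body": {"increments": [[[0,0,0.03],0,1.5],[[0,0,0.06],0,1.5],[[0,0,0.09],0,1.5],[[0,0,0.12],0,1.5],[[0,0,0.14],0,1.5],[[0,0,0.16],0,1.5],[[0,0,0.18],0,1.5],[[0,0,0.2],0,1.5],[[0,0,0.2],0,1.5],[[0,0,0.2],0,1.5]]}}

```text
time: 14.45
ee_pos: [0.5448, 0.0278, 0.0335]
orientation: [0.461, -0.536, 0.536, -0.461]
force: [-0.5, 0.9, -1.2]
opening: 0.0223
```

Request:
{"method": "arm_command", "body": {"increments": [[[0,0,0.03],0,1.5],[[0,0,0.06],0,1.5],[[0,0,0.09],0,1.5],[[0,0,0.12],0,1.5],[[0,0,0.14],0,1.5],[[0,0,0.16],0,1.5],[[0,0,0.18],0,1.5],[[0,0,0.2],0,1.5],[[0,0,0.2],0,1.5],[[0,0,0.2],0,1.5]]}}

```text
time: 15.45
ee_pos: [0.5467, 0.0275, 0.0335]
orientation: [0.461, -0.536, 0.536, -0.461]
force: [-1.7, 0.1, -2.2]
opening: 0.0219
```

Request:
{"method": "arm_command", "body": {"increments": [[[0,0,0.03],0,1.5],[[0,0,0.06],0,1.5],[[0,0,0.09],0,1.5],[[0,0,0.12],0,1.5],[[0,0,0.14],0,1.5],[[0,0,0.16],0,1.5],[[0,0,0.18],0,1.5],[[0,0,0.2],0,1.5],[[0,0,0.2],0,1.5],[[0,0,0.2],0,1.5]]}}

```text
time: 16.45
ee_pos: [0.5487, 0.0272, 0.0335]
orientation: [0.461, -0.536, 0.536, -0.461]
force: [-1.5, -0.0, 0.1]
opening: 0.0223
```

Request:
{"method": "arm_command", "body": {"increments": [[[0,0,0.03],0,1.5],[[0,0,0.06],0,1.5],[[0,0,0.09],0,1.5],[[0,0,0.12],0,1.5],[[0,0,0.14],0,1.5],[[0,0,0.16],0,1.5],[[0,0,0.18],0,1.5],[[0,0,0.2],0,1.5],[[0,0,0.2],0,1.5],[[0,0,0.2],0,1.5]]}}

```text
time: 17.45
ee_pos: [0.5507, 0.0269, 0.0335]
orientation: [0.461, -0.536, 0.536, -0.461]
force: [-2.2, -0.5, -1.2]
opening: 0.022
```

Request:
{"method": "arm_command", "body": {"increments": [[[0,0,0.03],0,1.5],[[0,0,0.06],0,1.5],[[0,0,0.09],0,1.5],[[0,0,0.12],0,1.5],[[0,0,0.14],0,1.5],[[0,0,0.16],0,1.5],[[0,0,0.18],0,1.5],[[0,0,0.2],0,1.5],[[0,0,0.2],0,1.5],[[0,0,0.2],0,1.5]]}}

```text
time: 18.45
ee_pos: [0.5526, 0.0266, 0.0334]
orientation: [0.461, -0.536, 0.536, -0.461]
force: [-2.0, 0.5, -1.8]
opening: 0.0218
```

```bash
python3 - <<'E'
from h import *
for i in range(4): snap('wrist','w6');st()
a=cv2.imread('pics/w6.png');cv2.imwrite('pics/c6.png',cv2.resize(a[0:300,170:470],None,fx=2,fy=2))
E
```

```text
18.5 loc [-0.0997  0.0025  0.0335] F [-1.77 -0.28 -1.39] yawerr 0.03 0.0222
18.55 loc [-0.0997  0.0025  0.0334] F [-1.78  0.08 -0.58] yawerr 0.03 0.0216
18.6 loc [-0.0997  0.0025  0.0334] F [-1.81  0.4  -0.36] yawerr 0.03 0.0217
18.65 loc [-0.0997  0.0025  0.0335] F [-1.85  0.38 -0.22] yawerr 0.03 0.0218
```

View pics/c6.png

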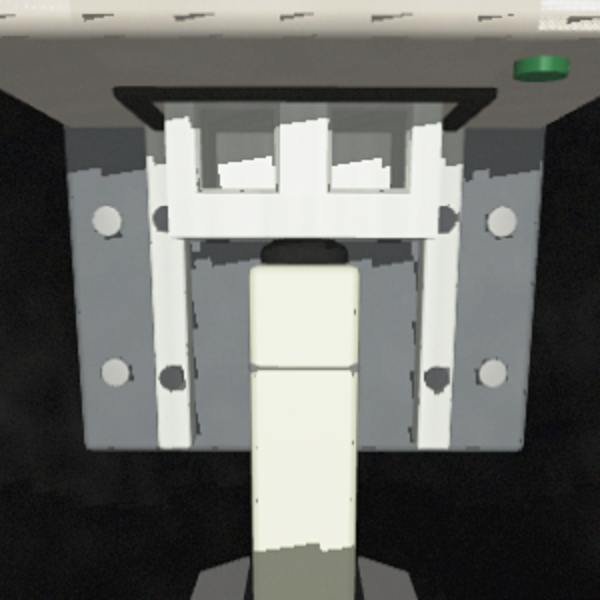

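The tip is still on the face and the bar has not slipped (white end at the same crop row, 267). Carriage near edge is at crop row 237, well inside the guides. I'll continue.

Request:
{"method": "arm_command", "body": {"increments": [[[0,0,0.03],0,1.5],[[0,0,0.06],0,1.5],[[0,0,0.09],0,1.5],[[0,0,0.12],0,1.5],[[0,0,0.14],0,1.5],[[0,0,0.16],0,1.5],[[0,0,0.18],0,1.5],[[0,0,0.2],0,1.5],[[0,0,0.2],0,1.5],[[0,0,0.2],0,1.5]]}}

```text
time: 19.65
ee_pos: [0.5546, 0.0263, 0.0334]
orientation: [0.461, -0.536, 0.536, -0.461]
force: [-2.4, 0.8, -0.4]
opening: 0.0218
```

Request:
{"method": "arm_command", "body": {"increments": [[[0,0,0.03],0,1.5],[[0,0,0.06],0,1.5],[[0,0,0.09],0,1.5],[[0,0,0.12],0,1.5],[[0,0,0.14],0,1.5],[[0,0,0.16],0,1.5],[[0,0,0.18],0,1.5],[[0,0,0.2],0,1.5],[[0,0,0.2],0,1.5],[[0,0,0.2],0,1.5]]}}

```text
time: 20.65
ee_pos: [0.5549, 0.0262, 0.0328]
orientation: [-0.462, 0.537, -0.535, 0.46]
force: [-6.0, 0.9, -0.3]
opening: 0.0218
```

```bash
python3 - <<'E'
from h import *
for i in range(4): camera('wrist');st()
E
```

```text
20.7 loc [-0.0975  0.0025  0.0328] F [-6.8  -0.51 -0.53] yawerr 0.04 0.022
20.75 loc [-0.0975  0.0025  0.0327] F [-5.38 -0.03  0.54] yawerr 0.04 0.0222
20.8 loc [-0.0975  0.0025  0.0328] F [-6.16  0.17 -0.19] yawerr 0.04 0.0216
20.85 loc [-0.0975  0.0025  0.0327] F [-5.83  0.25  0.57] yawerr 0.04 0.0217
```

Force is steady at about 6 N (about 4.5 N on the stop after friction), and the tool has stopped advancing: home. Now I'll back off.

Request:
{"method": "arm_command", "body": {"increments": [[[0,0,-0.2],0,1.5],[[0,0,-0.6],0,1.5],[[0,0,-2],0,1.5],[[0,0,-5],0,1.5],[[0,0,-8],0,1.5],[[0,0,-10],0,1.5],[[0,-2,-10.5],0,1.5],[[0,-5,-10.5],0,1.5],[[0,-9,-10.5],0,1.5],[[0,-9,-10.5],0,1.5]], "squeeze": 10}}

```text
time: 21.85
ee_pos: [0.4594, 0.041, 0.1302]
orientation: [0.457, -0.532, 0.54, -0.465]
force: [1.1, 0.0, -0.5]
opening: 0.022
```

```bash
python3 - <<'E'
from h import *
snap('wrist','w7');snap('top','t7');s=read_state();st();print(s['ee_pos'])
a=cv2.imread('pics/w7.png');cv2.imwrite('pics/c7.png',cv2.resize(a[0:300,160:480],None,fx=2,fy=2))
m=R.from_quat(s['orientation']).as_matrix();print(m.T@(np.array([.5253,-.2085,.125])-s['ee_pos']))
E
```

```text
21.95 loc [-0.1985  0.0025  0.1253] F [ 0.34  0.41 -1.91] yawerr 0.03 0.0215
[0.45500841 0.04140169 0.12531171]
[0.23663584 0.00092272 0.10674495]
```

View pics/c7.png

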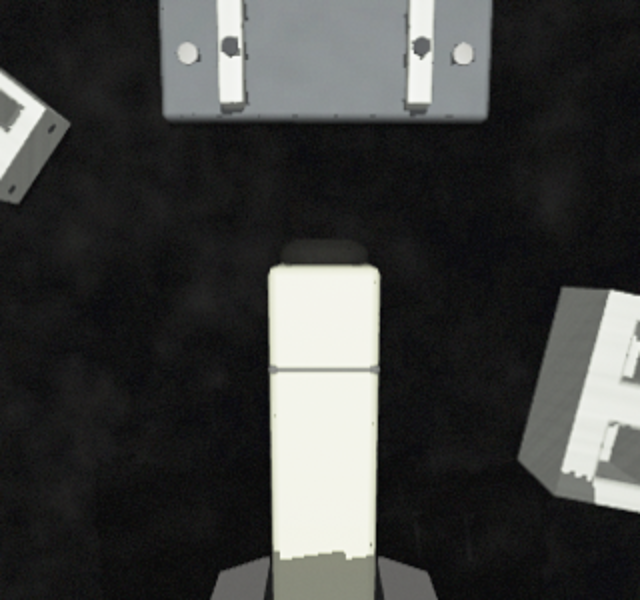

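The wrist view shows the empty front of the bed with the bar still straight. I'll carry the bar back to its free place on the right.

Request:
{"method": "arm_command", "body": {"increments": [[[2,-1,1],0,1.5],[[5,-1,2],0,1.5],[[9,-1,4],-2.8,1.5],[[13,-1,6],-2.8,1.5],[[17,-1,8],-2.8,1.5],[[21,0,10],-2.8,1.5],[[23.7,0,10.7],-2.8,1.5],[[23.7,0,10.7],-2.8,1.5],[[23.7,0,10.7],-2.8,1.5],[[23.7,0,10.7],-2.8,1.5]]}}

```text
time: 22.95
ee_pos: [0.5225, -0.2072, 0.1223]
orientation: [-0.474, 0.525, -0.524, 0.474]
force: [-0.2, 0.8, -1.2]
opening: 0.0219
```

```bash
python3 - <<'E'
from h import *
snap('top','t8');s=read_state();print(s['ee_pos'],s['force']);
a=cv2.imread('pics/t8.png');cv2.imwrite('pics/c8.png',cv2.resize(a[125:335,225:425],None,fx=2.85,fy=2.85,interpolation=2))
E
```

```text
[ 0.52265309 -0.2070879   0.12270443] [-0.11970725  0.22436656 -1.47514429]
```

View pics/c8.png

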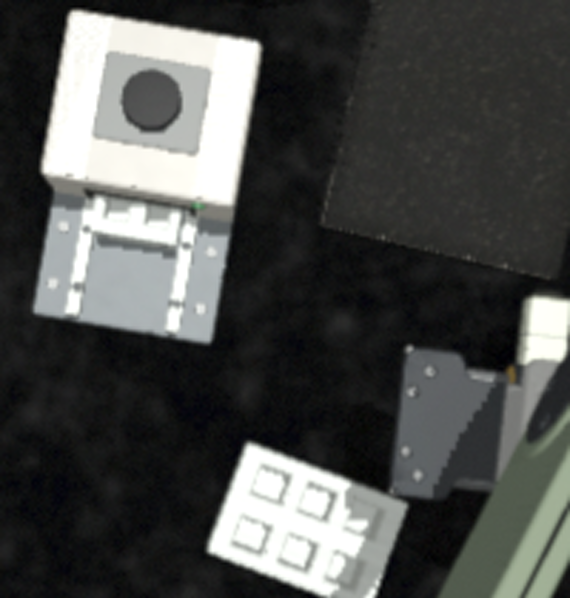

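```bash
python3 - <<'E'
from h import *
A=lambda p:np.array(p)/2.85+[225,125]
c=loc(px2w('t8',A([[95,230],[174,244]]),.052));b=loc(px2w('t8',A([[34,313],[212,342]]),.012));print(c,b,c[:,0]-b[:,0]-.075)
s=read_state();print(s['ee_pos'])
E
```

```text
[[-0.02056614  0.02410852  0.052     ]
 [-0.02080823 -0.02278654  0.052     ]] [[-0.07319754  0.05528027  0.012     ]
 [-0.07227288 -0.05415691  0.012     ]] [-0.0223686  -0.02353535]
[ 0.52265309 -0.2070879   0.12270443]
```

Request:
{"method": "arm_command", "body": {"increments": [[[0,3,0],0,1.5],[[0,6,0],0,1.5],[[0,9,0],0,1.5],[[0,10.5,0],0,1.5],[[0,10.9,0],0,1.5],[[0,11.1,0],0,1.5],[[0,11.3,0],0,1.5],[[0,11.4,0],0,1.5],[[0,11.4,0],0,1.5],[[0,11.4,0],0,1.5]]}}

```text
time: 24.0
ee_pos: [0.5237, -0.209, 0.0102]
orientation: [0.474, -0.524, 0.525, -0.474]
force: [0.1, -0.3, -1.2]
opening: 0.0217
```

The carriage's near face is at -0.023, as expected at home (-0.0225), so it has not sprung back. I'll lower the last few millimetres and release.

Request:
{"method": "arm_command", "body": {"increments": [[[0,0.1,0],0,1.5],[[0,0.2,0],0,1.5],[[0,0.3,0],0,1.5],[[0,0.35,0],0,1.5],[[0,0.35,0],0,1.5],[[0,0.35,0],0,2.4],[[0,0.35,0],0,3],[[0,0.35,0],0,5],[[0,0.35,0],0,5],[[0,0.35,0],0,5]]}}

```text
time: 25.0
ee_pos: [0.5231, -0.2085, 0.0057]
orientation: [-0.474, 0.525, -0.524, 0.474]
force: [-0.1, 0.1, 0.7]
opening: 0.0486
```

Request:
{"method": "arm_command", "body": {"increments": [[[0,-1,0],0,5],[[0,-3,0],0,5],[[0,-6,0],0,5],[[0,-9,0],0,5],[[0,-12,0],0,5],[[0,-15,0],0,5],[[0,-15,0],0,5],[[0,-15,0],0,5],[[0,-15,0],0,5],[[0,-15,0],0,5]]}}

```text
time: 26.0
ee_pos: [0.522, -0.2079, 0.154]
orientation: [-0.475, 0.526, -0.523, 0.474]
force: [-0.2, 0.5, 0.1]
opening: 0.0501
```

```bash
python3 - <<'E'
from h import *
snap('wrist','w9');snap('side','s9');s=read_state();print(s['time'],s['ee_pos'],s['force'],s['opening'])
a=cv2.imread('pics/w9.png');b=cv2.imread('pics/s9.png')
cv2.imwrite('pics/c9.png',np.hstack([cv2.resize(a,(400,300)),cv2.resize(b[120:360,160:480],(400,300))]))
E
```

```text
26.1 [ 0.52229316 -0.20810713  0.15433541] [-0.71270656  0.74245199 -0.06089194] 0.04942043306793971
```

View pics/c9.png

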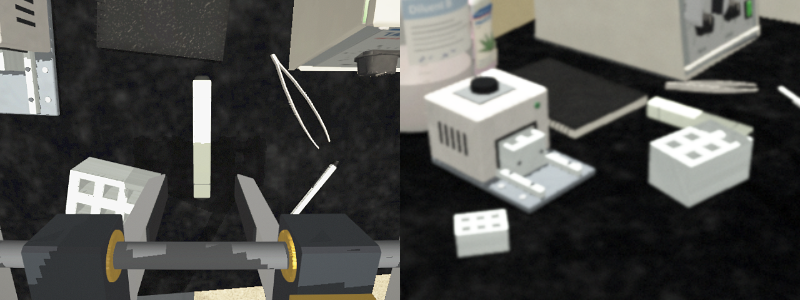

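The bar lies flat on the desk at (201,135) in the wrist half, released and clear of the photometer. In the side half the carriage is in the head at (522,155).

```bash
python3 -c "
from rig import *
print(sign_off())"
```

```text
the job is handed in; nothing more can be done
None
```

I gripped the tapping bar at its middle and pushed the middle-sized carriage into the head in small steps until it met the stop. Then I laid the bar flat at its old place to the right of the photometer, let go, and handed the job in at about 26 s of the 70 s allowed.

- **Push force:** It was about 2 N while the carriage slid and rose to a steady 6 N or so at the end, with the tool no longer advancing. That leaves roughly 4–5 N on the stop, below its 9 N slip limit, and the position held steady.
- **Carriage:** After I backed off, the top camera put its near face at -23 mm from the tunnel mouth. That matches the -22.5 mm I expected from the push, so it did not spring back.
- **Bar:** The last pictures show it lying flat, released and clear of the photometer.

Two things were not fully settled:

- **Camera agreement:** The wrist and top cameras disagreed by about 4 mm on the photometer's position. I measured the carriage against the bed edge to avoid this.
- **Pin and stop:** Neither can be seen from outside, so "home" and "stop not moved" rest on the force and position readings.

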